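# Rebuild the spring pack of the grinder's clutch unit

## Task

Rebuild the spring pack of the coffee grinder's clutch unit: slide the retainer fork fully back from the arbor, then stack all the conical spring washers on the arbor with their faces alternating, the lowest one as a bowl (wide rim up), the next as a dome (wide rim down), and so on, each lying flat on the one below. The washers already lie the way up they are needed, so none has to be turned over. Finally slide the retainer fully home over the pack, let go, and leave the tea box, coffee jar and cup alone.

Things in the scene. Friction and masses are not known exactly. Their poses are not given: they have to be found in the camera images.
- unit: clutch unit, fixed: aluminium base plate 70 x 200 mm, top 8 mm over the counter, with the upright arbor near one end. Origin on the arbor's axis at counter height; y runs along the plate and track from the arbor to the far end (plate from y = -35 to +165 mm), z up
- arbor_foot (a point): on the arbor's axis, on top of the 34 mm flange that carries the lowest washer, 20 mm over the counter. The arbor is 17 mm thick, its chamfered tip 61 mm above this point. With k washers rightly below, a washer's origin sits 5 + 10 k mm above this point; equal faces nested would rise only 5 mm
- retainer (a joint): travel of the retainer along the unit's y, m: 0 = shut (fully home, fork round the arbor 53 to 57 mm above the flange), 0.10 = fully back, clear of the arbor. Starts shut or nearly; stays where it is left; about 3 N to move
- retainer_grip (a point): middle of the black upright grip tab on the retainer's column, 12 mm thick along the unit's y, 26 mm wide along its x, reaching 12 mm above and 18 mm below this point, down to the fork plate, which reaches 50 mm from the tab's middle towards the arbor. 95 mm over the counter, 38 mm from the arbor's axis when shut
- washer_1: steel conical spring washer, 50 mm outside, 22 mm hole, 10 mm high; its rim is an upright band 5 mm high at the wide end; the narrow end is a flat ring 22 to 32 mm. Origin on its axis at half height; z axis to the narrow end. z up: a dome, rim 0 to 5 mm over the counter; z down: a bowl, rim 5 to 10 mm up. 60 g, lies flat; one of two or three bowls, may be absent
- washer_2: steel conical spring washer, 50 mm outside, 22 mm hole, 10 mm high; its rim is an upright band 5 mm high at the wide end; the narrow end is a flat ring 22 to 32 mm. Origin on its axis at half height; z axis to the narrow end. z up: a dome, rim 0 to 5 mm over the counter; z down: a bowl, rim 5 to 10 mm up. 60 g, lies flat; one of two or three bowls, may be absent
- washer_3: steel conical spring washer, 50 mm outside, 22 mm hole, 10 mm high; its rim is an upright band 5 mm high at the wide end; the narrow end is a flat ring 22 to 32 mm. Origin on its axis at half height; z axis to the narrow end. z up: a dome, rim 0 to 5 mm over the counter; z down: a bowl, rim 5 to 10 mm up. 60 g, lies flat; one of two or three bowls, may be absent
- washer_4: steel conical spring washer, 50 mm outside, 22 mm hole, 10 mm high; its rim is an upright band 5 mm high at the wide end; the narrow end is a flat ring 22 to 32 mm. Origin on its axis at half height; z axis to the narrow end. z up: a dome, rim 0 to 5 mm over the counter; z down: a bowl, rim 5 to 10 mm up. 60 g, lies flat; one of two domes
- washer_5: steel conical spring washer, 50 mm outside, 22 mm hole, 10 mm high; its rim is an upright band 5 mm high at the wide end; the narrow end is a flat ring 22 to 32 mm. Origin on its axis at half height; z axis to the narrow end. z up: a dome, rim 0 to 5 mm over the counter; z down: a bowl, rim 5 to 10 mm up. 60 g, lies flat; one of two domes
- tea_box: dark cardboard tea box, 60 x 67 x 76 mm, standing at the back; leave it alone. Origin under its centre
- coffee_jar: glass jar of ground coffee, 59 mm across, 95 mm high, standing at the back; leave it alone. Origin under its centre
- cup: white cup, 59 x 83 x 52 mm, at the back; leave it alone. Origin under its centre
Mind the look-alikes: they are no part of the job. Leave any blue or purple look-alike of the washer_5 alone. What is shaped like the washer_2 but red is not meant.

How it is judged (in metres and radians):
On the way, in this order (a step that is already met when the one before it is completed fails the run):
1. the retainer is slid fully back, clear of the arbor (value of joint retainer above 0.09 m), for 0.2 s.
2. every washer that is there lies on the arbor, bowl, dome, bowl and so on from the bottom (horizontal distance between each of washer_1, washer_2, washer_3, washer_4, washer_5 and arbor_foot below 0.006 m and ((height (world z) of washer_1 between 0.022 and 0.028 m and angle between washer_1's own z axis and vertical above 2.99 rad) or (height (world z) of washer_1 between 0.032 and 0.038 m and angle between washer_1's own z axis and vertical below 0.15 rad) or (height (world z) of washer_1 between 0.042 and 0.048 m and angle between washer_1's own z axis and vertical above 2.99 rad) or (height (world z) of washer_1 between 0.052 and 0.058 m and angle between washer_1's own z axis and vertical below 0.15 rad) or (height (world z) of washer_1 between 0.062 and 0.068 m and angle between washer_1's own z axis and vertical above 2.99 rad)) and ((height (world z) of washer_2 between 0.022 and 0.028 m and angle between washer_2's own z axis and vertical above 2.99 rad) or (height (world z) of washer_2 between 0.032 and 0.038 m and angle between washer_2's own z axis and vertical below 0.15 rad) or (height (world z) of washer_2 between 0.042 and 0.048 m and angle between washer_2's own z axis and vertical above 2.99 rad) or (height (world z) of washer_2 between 0.052 and 0.058 m and angle between washer_2's own z axis and vertical below 0.15 rad) or (height (world z) of washer_2 between 0.062 and 0.068 m and angle between washer_2's own z axis and vertical above 2.99 rad)) and ((height (world z) of washer_3 between 0.022 and 0.028 m and angle between washer_3's own z axis and vertical above 2.99 rad) or (height (world z) of washer_3 between 0.032 and 0.038 m and angle between washer_3's own z axis and vertical below 0.15 rad) or (height (world z) of washer_3 between 0.042 and 0.048 m and angle between washer_3's own z axis and vertical above 2.99 rad) or (height (world z) of washer_3 between 0.052 and 0.058 m and angle between washer_3's own z axis and vertical below 0.15 rad) or (height (world z) of washer_3 between 0.062 and 0.068 m and angle between washer_3's own z axis and vertical above 2.99 rad)) and ((height (world z) of washer_4 between 0.022 and 0.028 m and angle between washer_4's own z axis and vertical above 2.99 rad) or (height (world z) of washer_4 between 0.032 and 0.038 m and angle between washer_4's own z axis and vertical below 0.15 rad) or (height (world z) of washer_4 between 0.042 and 0.048 m and angle between washer_4's own z axis and vertical above 2.99 rad) or (height (world z) of washer_4 between 0.052 and 0.058 m and angle between washer_4's own z axis and vertical below 0.15 rad) or (height (world z) of washer_4 between 0.062 and 0.068 m and angle between washer_4's own z axis and vertical above 2.99 rad)) and ((height (world z) of washer_5 between 0.022 and 0.028 m and angle between washer_5's own z axis and vertical above 2.99 rad) or (height (world z) of washer_5 between 0.032 and 0.038 m and angle between washer_5's own z axis and vertical below 0.15 rad) or (height (world z) of washer_5 between 0.042 and 0.048 m and angle between washer_5's own z axis and vertical above 2.99 rad) or (height (world z) of washer_5 between 0.052 and 0.058 m and angle between washer_5's own z axis and vertical below 0.15 rad) or (height (world z) of washer_5 between 0.062 and 0.068 m and angle between washer_5's own z axis and vertical above 2.99 rad))), for 0.3 s.
At the end, for the whole second after the job is handed in: every washer present lies on the arbor, its centre within 6 mm of the axis and within 3 mm of its height in a closed pack, flat within 0.15 rad, odd places from the bottom as bowls and even places as domes, all at rest; the retainer is within 4 mm of fully home (all of step 2 and linear speed of each of washer_1, washer_2, washer_3, washer_4, washer_5 below 0.02 m/s and value of joint retainer below 0.004 m); the robot touches nothing.
It fails at once if the tea box at the back is pushed more than 3 cm (distance of tea_box from where it was at the start of the episode above 0.03 m).
It fails at once if the coffee jar at the back is pushed more than 3 cm (distance of coffee_jar from where it was at the start of the episode above 0.03 m).
It fails at once if the cup at the back is pushed more than 3 cm (distance of cup from where it was at the start of the episode above 0.03 m).
Of washer_1, washer_2, washer_3 only 2 to 3 are there at a start; the rules pass over those that are not, and their reading is None.
At some moment in a run one of washer_1, washer_2, washer_3, washer_4, washer_5 may be knocked a few centimetres aside while the robot is not near it.
It also fails if it takes over 200 s, if anything falls off the work surface, if the arm or the gripper's body presses on something with over 40 N, if the wrist force passes 120 N, or if a joint passes its speed limit or range.

## Robot

A 6-joint arm with a two-finger parallel gripper is mounted at the origin on a cart in front of the work surface, level with it; the furniture and walls round the work are solid. World frame = base frame: x ahead of the robot, y to its left, z up, the work surface at z = 0. Lengths are in m, angles in degrees, forces in N, time in s.
With the tool pointing down it reaches from about 0.375 to 0.9 m from the base axis. Payload 3.1 kg.
Tool frame: the origin (TCP) lies where the fingers leave the gripper's body, on its centre line; the fingertips stand 70 mm ahead of it and the grasp point (between the pads) lies 51 mm ahead of it; z points along the fingers, y is the line along which they close (so a half turn about z gives the same grasp; the last joint's range is limited). The gripper opens to 87 mm and grips with 3 to 60 N. Pads are 19 mm wide; open, the fingers measure 117 mm over their backs; the gripper's body (75 mm by 190 mm) begins 51 mm behind the grasp point.
Start: joints at [-84.368, 30.224, 82.088, -0, 67.689, -10.227], TCP at [0.171, -0.601, 0.292] pointing down, gripper open.
Joint ranges: [-176.69, 176.69], [-43.24, 126.21], [12.49, 139.97], [-82, 262], [0, 151.66], [-163.58, 163.58]. Speed limits (degrees/s): [159.86, 159.86, 180, 180, 180, 180].

## Interface

Orientations are given as a 3x3 rotation matrix whose columns are the frame's x, y, z axes.
In Python, from rig import readout, capture, calibration, bot, look_for gives the robot as it stands. The module is installed in compiled form; this text tells all that it offers.
- The arm moves only by the shell command python3 -m pendant 'ROWS'. ROWS is JSON, a list of rows, each a list of 7 numbers: the shift along the tool's x, y, z normalised to -1 to 1, where 1 is 200 mm, then the turn, a rotation vector about the tool's x, y, z normalised to -1 to 1, where 1 is 180 degrees, then the closure, from -1 (fully open) to 1 (shut). In form: [[dx, dy, dz, ax, ay, az, grip], ...]. A call has 1 to 8 rows; each row is the pose to reach, as a shift and turn from the pose commanded when the call began, along the tool's axes at that moment, turning the shorter way round; what a row does not reach only later rows make up. A row lasts 1/10 s, in which the tool goes at most 50 mm and 8.59 degrees, less where a joint would pass 70% of its speed; a pose out of reach is approached as far as the arm can. A call with a number of a shift or a turn outside -1 to 1 is refused whole. A call with a gripper value outside its range is refused whole. The fingers move at their own pace and stop on an object; the grip force is fixed at half the most. Time passes only in rows, so rows that repeat a pose let the fingers close. It gives the time, the measured TCP pose, the force, the opening and the grip force at its end, in the units of the state.
- readout.read_state(): the state, without advancing time (a new reading comes with each control period).
- capture(name): name is "scene" or "top" or "wrist"; returns (picture, depth): 480x640x3 uint8, red, green, blue; 480x640 float32, m along the optical axis (not along the pixel's ray), 0 where there is no reading.
- calibration(name): a dict with "mtx" (3x3 intrinsics, pixels), "T" (4x4, takes a point from camera to world coordinates); the wrist camera has in their place "mount" (4x4, takes a point from camera to tool coordinates, whose origin is the TCP and whose axes are the flange's). Camera axes: x right, y down, z forward; pixel columns grow to the right and rows downward; lengths in m; the calibration is good to about 2 mm. A picture is of the moment at which its call begins: read the wrist's pose just before it. calibration takes no time and is no camera call.
- bot.hand_in(): hands the job in; it is judged then, once.
Trained networks look in the newest picture that a camera, given by its name, has taken for a name from the list of things; names that differ only in an ending like _2 or _b are one class to them, and where a whole thing is asked for, a point or a joint stands for the part that bears it (a point fixed in the world has none). Each returns a list of dicts, best first, with "conf" (0 to 1); they miss things now and then, are a little off and sometimes report something else, mostly with a low value. They report only what shows in the picture. A call takes as long as a camera call. They do not tell look-alikes from the thing itself.
- look_for(thing, camera): "extent" ([left, top, right, bottom] in pixels, round what is visible of it).
The state is a dict: "time_s": time; "joint_positions": joint angles; "qvel": joint speeds; "tau": joint torques, N m; "position": TCP position; "tcp_rot": TCP orientation; "force": force on the tool from outside, world axes, zero at the start; "moment": the same for the moment, N m; "opening": opening from 0.0 (shut) to 1.0 (fully open); "grasp_force": force on a finger pad.
Only numpy, scipy, OpenCV 4.12 (cv2) and the standard library are available. Lean on these libraries where they do the work, as an engineer would, in place of code of your own. Each camera call takes 0.05 s, during which the arm holds its last target. There are 200 camera calls.

## Working session

There is one attempt and no reset: what is moved stays moved. The work goes in short steps, Python scripts to look and compute and a shell command to move; the robot and the scene stay as the last step left them, time stands still between calls to the robot, and variables do not carry over. Pictures are saved under pics/ and viewed, at most 14 in all, crops included, and the job is handed in when it is done.

```bash
mkdir -p pics
cat > h.py <<'E'
import numpy as np, cv2
from rig import readout, capture, calibration, bot, look_for
def shot(cam, save=None):
    s=readout.read_state(); p,d=capture(cam); c=calibration(cam)
    if 'T' in c: T=np.array(c['T'])
    else:
        W=np.eye(4); W[:3,:3]=s['tcp_rot']; W[:3,3]=s['position']; T=W@np.array(c['mount'])
    K=np.array(c['mtx'])
    if save: cv2.imwrite('pics/'+save+'.png',p[:,:,::-1])
    v,u=np.mgrid[0:480,0:640]
    P=np.stack([(u-K[0,2])/K[0,0]*d,(v-K[1,2])/K[1,1]*d,d],-1)@T[:3,:3].T+T[:3,3]
    P[d==0]=np.nan
    return p,d,P,K,T
def show_state():
    s=readout.read_state(); print({k:np.round(s[k],3).tolist() for k in('time_s','position','tcp_rot','force','opening','grasp_force','joint_positions')})
E
python3 - <<'E'
from h import *
show_state()
for cam in('top','scene'):
    p,d,P,K,T=shot(cam,cam+'0'); print(cam,T.round(3).tolist(),K[0,0])
    for n in('washer_1','washer_4','unit','retainer','tea_box','coffee_jar','cup'):
        for r in look_for(n,cam):
            l,t,rr,b=r['extent']; u,v=int((l+rr)/2),int((t+b)/2)
            print(cam,n,round(r['conf'],2),np.round(r['extent']).tolist(),P[min(max(v,0),479),min(max(u,0),639)].round(3).tolist())
E
```

```text
{'time_s': 0.0, 'position': [0.171, -0.601, 0.291], 'tcp_rot': [[0.962, 0.273, -0.0], [0.273, -0.962, 0.002], [0.0, -0.002, -1.0]], 'force': [0.101, 0.239, 0.268], 'opening': 1.001, 'grasp_force': 0.0, 'joint_positions': [-84.368, 30.279, 82.155, 0.001, 67.687, -10.227]}
top [[0.007, -0.989, 0.145, 0.42], [-1.0, -0.011, -0.027, -0.066], [0.028, -0.145, -0.989, 0.914], [0.0, 0.0, 0.0, 1.0]] 446.65043334444607
top washer_1 0.94 [365.0, 298.0, 389.0, 323.0] [0.409, -0.211, -0.001]
top washer_1 0.9 [406.0, 273.0, 432.0, 302.0] [0.456, -0.298, 0.001]
top washer_1 0.89 [361.0, 218.0, 388.0, 247.0] [0.57, -0.209, -0.002]
top washer_1 0.75 [272.0, 248.0, 293.0, 275.0] [0.507, -0.019, -0.002]
top washer_1 0.67 [302.0, 222.0, 328.0, 247.0] [0.563, -0.086, 0.001]
top washer_1 0.66 [275.0, 292.0, 299.0, 321.0] [0.416, -0.029, -0.001]
top washer_1 0.59 [323.0, 276.0, 343.0, 301.0] [0.453, -0.124, -0.0]
top washer_4 0.94 [365.0, 298.0, 389.0, 323.0] [0.409, -0.211, -0.001]
top washer_4 0.9 [406.0, 273.0, 432.0, 302.0] [0.456, -0.298, 0.001]
top washer_4 0.89 [361.0, 218.0, 388.0, 247.0] [0.57, -0.
[... 1485 characters left out ...]
e washer_4 0.76 [286.0, 279.0, 317.0, 303.0] [0.561, -0.09, 0.005]
scene washer_4 0.76 [403.0, 267.0, 428.0, 289.0] [0.405, -0.221, -0.001]
scene washer_4 0.71 [296.0, 319.0, 327.0, 346.0] [0.498, -0.006, 0.01]
scene washer_4 0.7 [391.0, 232.0, 418.0, 255.0] [0.457, -0.304, 0.002]
scene washer_4 0.57 [318.0, 241.0, 344.0, 264.0] [0.566, -0.213, 0.002]
scene unit 0.83 [198.0, 332.0, 282.0, 480.0] [0.518, 0.161, 0.01]
scene retainer 0.8 [226.0, 335.0, 262.0, 404.0] [0.517, 0.146, 0.069]
scene tea_box 0.97 [199.0, 241.0, 237.0, 301.0] [0.667, -0.009, 0.065]
scene coffee_jar 0.78 [154.0, 265.0, 194.0, 330.0] [0.679, 0.085, 0.077]
scene cup 0.55 [234.0, 223.0, 277.0, 262.0] [0.678, -0.133, 0.037]
```

Run:
```python
import cv2,numpy as np
a=cv2.imread('pics/top0.png')[210:330,135:440]; b=cv2.imread('pics/scene0.png')[225:415,190:435]
a=cv2.resize(a,(800,315),interpolation=cv2.INTER_CUBIC)
cv2.imwrite('pics/c1.png',a)
b=cv2.resize(b,(760,589),interpolation=cv2.INTER_CUBIC); cv2.imwrite('pics/c2.png',b)
```

```text
(no output)
```

View pics/c1.png

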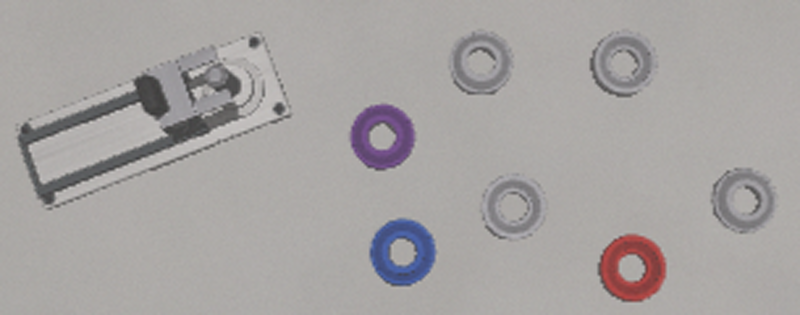

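View pics/c2.png

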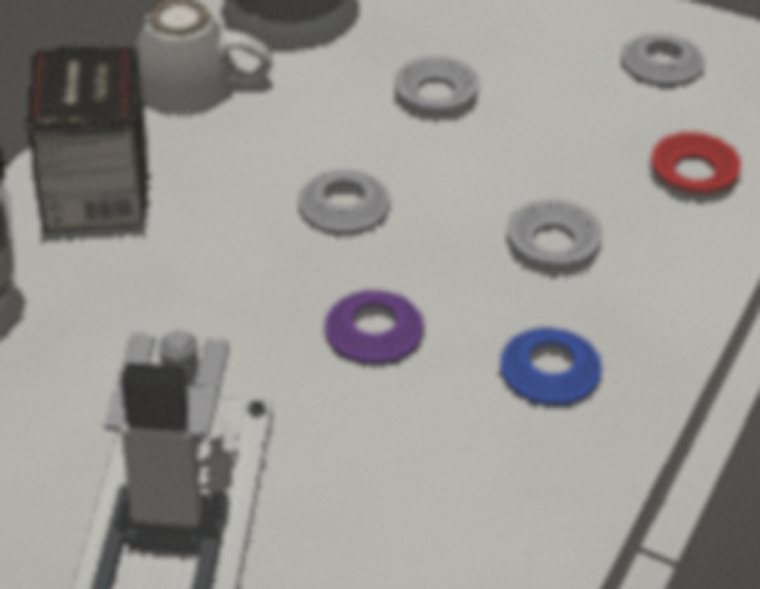

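```bash
cat >> h.py <<'E'
def R_down(yaw):  # tool y axis closing direction at angle yaw (deg) in world, z down
    a=np.radians(yaw); y=np.array([np.cos(a),np.sin(a),0]); z=np.array([0,0,-1.]); return np.stack([np.cross(y,z),y,z],1)
def plan(x,y,z,yaw=None):
    "rows numbers to bring TCP to x,y,z with closing axis at yaw (mod 180)"
    s=readout.read_state(); R=np.array(s['tcp_rot']); p=np.array(s['position'])
    d=R.T@(np.array([x,y,z])-p)/0.2
    rv=np.zeros(3)
    if yaw is not None:
        from scipy.spatial.transform import Rotation as Ro
        c=[Ro.from_matrix(R.T@R_down(w)).as_rotvec() for w in (yaw,yaw+180)]
        rv=min(c,key=np.linalg.norm)/np.pi
    print('d',d.round(4).tolist(),'rv',rv.round(4).tolist(),'j6',round(s['joint_positions'][5],1))
E
python3 - <<'E'
from h import *
p,d,P,K,T=shot('top')
z=P[...,2]
cand=(P[...,1]>0.02)&(P[...,1]<0.36)&(P[...,0]>0.4)&(P[...,0]<0.6)
m=cand&(z>0.004)&(z<0.013)
print('plate pts',m.sum(), np.nanmedian(z[(P[...,0]>.4)&(P[...,0]<.6)&(P[...,1]<-.33)]))
m2=cand&(z>0.004)
(c,wh,ang)=cv2.minAreaRect((P[m][:,:2]*1000).astype(np.float32)); print(c,wh,ang)
B=cv2.boxPoints((c,wh,ang)); print(B.round(1).tolist())
for lo,hi in((.068,.077),(.079,.09),(.1,.115)):
    q=cand&(z>lo)&(z<hi); print(lo,q.sum(),cv2.minAreaRect((P[q][:,:2]*1000).astype(np.float32)), P[q].mean(0).round(4))
# washers
hsv=cv2.cvtColor(p,cv2.COLOR_RGB2HSV)
for n,e in(('bowlA',(361,218,388,247)),('bowlB',(323,276,343,301)),('domeA',(302,222,328,247)),('domeB',(406,273,432,302))):
    l,t,r,b=e; l-=6;t-=6;r+=6;b+=6
    zz=z[t:b,l:r]; q=zz>0.0035
    X=P[t:b,l:r][q]; print(n,q.sum(),((X[:,:2].min(0)+X[:,:2].max(0))/2).round(4),np.ptp(X[:,:2],axis=0).round(3),X[:,2].max().round(4))
E
```

```text
plate pts 2227 -0.7570601151900348
(500.26507568359375, 190.46763610839844) (339.30712890625, 197.56817626953125) 89.7245101928711
[[400.70001220703125, 21.299999237060547], [598.2000122070312, 20.299999237060547], [599.9000244140625, 359.6000061035156], [402.29998779296875, 360.6000061035156]]
0.068 273 ((533.2868041992188, 119.62899780273438), (44.39150619506836, 58.29783248901367), 22.018892288208008) [0.5308 0.1197 0.0755]
0.079 79 ((532.9879760742188, 118.26449584960938), (41.60304641723633, 51.90216827392578), 24.190139770507812) [0.5349 0.1141 0.0815]
0.1 98 ((524.0291137695312, 141.15057373046875), (25.391969680786133, 12.380497932434082), 19.51339340209961) [0.5237 0.1405 0.1061]
bowlA 373 [ 0.5678 -0.2106] [0.078 0.076] 0.0144
bowlB 375 [ 0.4475 -0.1172] [0.058 0.048] 0.013
domeA 340 [ 0.5656 -0.084 ] [0.071 0.074] 0.0142
domeB 380 [ 0.4554 -0.298 ] [0.079 0.075] 0.0129
```

```bash
python3 -c "
from h import *
plan(.524,.141,.30,109.7)"; python3 -m pendant '[[0.4,-1,0,0,0,0,-1],[0.4,-1,0,0,0,0,-1],[0.4,-1,0,0,0,0,-1],[0.4,-1,0,0,0,0,-1]]'
```

```text
d [2.7127, -3.0871, -0.0387] rv [0.0, -0.0, -0.0213] j6 -10.2
time_s: 1.25
position: [0.1915, -0.4004, 0.2923]
tcp_rot: [[0.962, 0.273, 0.0], [0.273, -0.962, -0.0], [0.0, 0.0, -1.0]]
force: [0.7, -0.9, 1.8]
opening: 1.002
grasp_force: 0.0
```

```bash
python3 -m pendant '[[1,-0.6,0,0,0,-0.02,-1],[1,-0.6,0,0,0,-0.02,-1],[1,-0.6,0,0,0,-0.02,-1],[1,-0.6,0,0,0,-0.02,-1],[1,-0.6,0,0,0,-0.02,-1],[1,-0.6,0,0,0,-0.02,-1]]'; python3 -m pendant '[[1,-0.9,0,0,0,0,-1],[1,-0.9,0,0,0,0,-1],[1,-0.9,0,0,0,0,-1],[1,-0.9,0,0,0,0,-1],[1,-0.9,0,0,0,0,-1],[1,-0.9,0,0,0,0,-1]]'; python3 -c "
from h import *
plan(.524,.141,.30,109.7)"
```

```text
time_s: 1.85
position: [0.3528, -0.2292, 0.2925]
tcp_rot: [[0.941, 0.339, 0.001], [0.339, -0.941, 0.001], [0.001, -0.0, -1.0]]
force: [-0.3, 1.0, 0.5]
opening: 1.002
grasp_force: 0.0
time_s: 2.45
position: [0.4814, 0.0065, 0.2925]
tcp_rot: [[0.942, 0.336, 0.002], [0.336, -0.942, 0.0], [0.002, 0.0, -1.0]]
force: [0.2, -1.6, -0.4]
opening: 0.998
grasp_force: 0.0
d [0.4266, -0.5618, -0.0367] rv [0.0001, -0.0006, -0.0004] j6 57.8
```

```bash
python3 -m pendant '[[0.43,-0.43,0,0,0,0,-1],[0.43,-0.43,0,0,0,0,-1],[0.43,-0.43,0,0,0,0,-1],[0.43,-0.43,0,0,0,0,-1],[0.43,-0.43,0,0,0,0,-1]]'
python3 - <<'E'
from h import *
p,d,P,K,T=shot('wrist','w1')
z=P[...,2]
print('cam',T.round(3).tolist(),K[0,0]); show_state()
for lo,hi in((.068,.0775),(.079,.09),(.1,.115)):
    q=(z>lo)&(z<hi)&(P[...,1]>.05)
    n,lab,st,ce=cv2.connectedComponentsWithStats(q.astype(np.uint8)); k=1+st[1:,4].argmax(); q=lab==k
    print(lo,q.sum(),cv2.minAreaRect((P[q][:,:2]*1000).astype(np.float32)), np.median(P[q],0).round(4))
q=(z>.004)&(z<.012); print(q.sum(),cv2.minAreaRect((P[q][:,:2]*1000).astype(np.float32)))
E
```

```text
time_s: 2.95
position: [0.5321, 0.1132, 0.292]
tcp_rot: [[0.943, 0.334, -0.001], [0.334, -0.943, -0.001], [-0.001, 0.001, -1.0]]
force: [0.1, 0.1, -0.0]
opening: 1.001
grasp_force: 0.0
cam [[0.334, -0.907, -0.255, 0.602], [-0.943, -0.321, -0.091, 0.138], [0.001, 0.271, -0.963, 0.384], [0.0, 0.0, 0.0, 1.0]] 340.9971725408096
{'time_s': 3.0, 'position': [0.532, 0.113, 0.292], 'tcp_rot': [[0.943, 0.332, -0.001], [0.332, -0.943, -0.001], [-0.001, 0.0, -1.0]], 'force': [0.357, 0.441, -0.105], 'opening': 0.998, 'grasp_force': 0.0, 'joint_positions': [0.2, 23.997, 93.801, -0.047, 62.266, 70.805]}
0.068 1316 ((531.9005126953125, 120.92465209960938), (44.18083572387695, 57.584102630615234), 22.378618240356445) [0.5336 0.1233 0.0768]
0.079 213 ((679.2000122070312, 76.51982879638672), (52.13052749633789, 16.609024047851562), 55.68857192993164) [0.6725 0.0807 0.0872]
0.1 425 ((523.2977905273438, 142.08624267578125), (26.1080265045166, 11.984650611877441), 22.003875732421875) [0.5245 0.1422 0.1066]
11514 ((577.555908203125, 93.42750549316406), (392.51123046875, 654.4003295898438), 4.648136615753174)
```

View pics/w1.png

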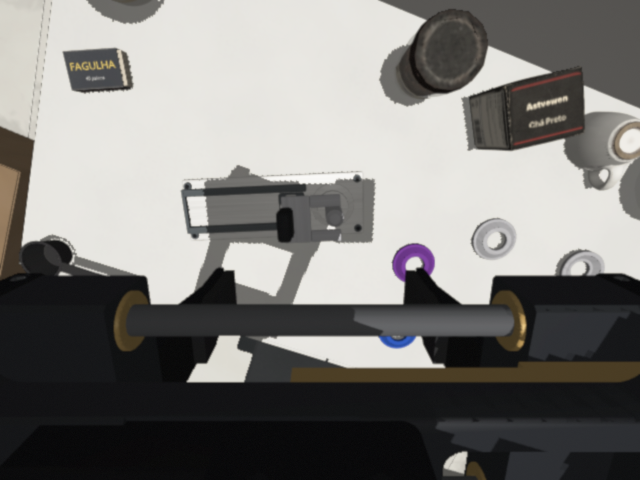

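```bash
python3 -c "
from h import *
plan(.5235,.142,.156,112)"
```

```text
d [0.0107, -0.1522, 0.68] rv [0.0001, 0.0004, -0.0143] j6 70.8
```

```bash
python3 -m pendant '[[0.01,-0.152,0,0,0,-0.0143,-1],[0.01,-0.152,0.25,0,0,-0.0143,-1],[0.01,-0.152,0.5,0,0,-0.0143,-1],[0.01,-0.152,0.68,0,0,-0.0143,-1],[0.01,-0.152,0.68,0,0,-0.0143,-1],[0.01,-0.152,0.68,0,0,-0.0143,-1]]'; python3 -m pendant '[[0,0,0,0,0,0,1],[0,0,0,0,0,0,1],[0,0,0,0,0,0,1],[0,0,0,0,0,0,1],[0,0,0,0,0,0,1],[0,0,0,0,0,0,1],[0,0,0,0,0,0,1],[0,0,0,0,0,0,1]]'
```

```text
time_s: 3.6
position: [0.5236, 0.1417, 0.1559]
tcp_rot: [[0.928, 0.373, -0.002], [0.373, -0.928, -0.0], [-0.002, -0.0, -1.0]]
force: [-1.0, -0.5, 0.4]
opening: 1.002
grasp_force: 0.0
time_s: 4.4
position: [0.5239, 0.1433, 0.1562]
tcp_rot: [[0.927, 0.375, -0.0], [0.375, -0.927, 0.0], [-0.0, -0.0, -1.0]]
force: [0.1, 0.3, -0.0]
opening: 0.353
grasp_force: 0.0
```

```bash
python3 -m pendant '[[0,0,0,0,0,0,1],[0,0,0,0,0,0,1],[0,0,0,0,0,0,1],[0,0,0,0,0,0,1],[0,0,0,0,0,0,1]]'; python3 -m pendant '[[0,-0.07,0,0,0,0,1],[0,-0.14,0,0,0,0,1],[0,-0.22,0,0,0,0,1],[0,-0.3,0,0,0,0,1],[0,-0.38,0,0,0,0,1],[0,-0.45,0,0,0,0,1],[0,-0.5,0,0,0,0,1],[0,-0.51,0,0,0,0,1]]'
```

```text
time_s: 4.9
position: [0.524, 0.1432, 0.1562]
tcp_rot: [[0.927, 0.375, 0.0], [0.375, -0.927, -0.0], [0.0, 0.0, -1.0]]
force: [0.6, -0.2, -1.0]
opening: 0.142
grasp_force: 30.0
time_s: 5.7
position: [0.4882, 0.2313, 0.1562]
tcp_rot: [[0.923, 0.385, 0.005], [0.385, -0.923, -0.017], [-0.002, 0.017, -1.0]]
force: [10.5, -40.5, -3.4]
opening: 0.133
grasp_force: 30.1
```

```bash
python3 -m pendant '[[0,0.01,0,0,0,0,1],[0,0.02,0,0,0,0,1],[0,0.02,0,0,0,0,1],[0,0.02,0,0,0,0,-1],[0,0.02,0,0,0,0,-1],[0,0.02,0,0,0,0,-1]]'; python3 -m pendant '[[0,0,0,0,0,0,-1],[0,0,0,0,0,0,-1],[0,0,-0.1,0,0,0,-1],[0,0,-0.3,0,0,0,-1],[0,0,-0.5,0,0,0,-1],[0,0,-0.7,0,0,0,-1],[0,0,-0.7,0,0,0,-1]]'
python3 - <<'E'
from h import *
p,d,P,K,T=shot('wrist','w2')
z=P[...,2]
def big(q):
    n,lab,st,ce=cv2.connectedComponentsWithStats(q.astype(np.uint8)); return lab==1+st[1:,4].argmax()
q=big((z>.1)&(z<.112)&(abs(P[...,0]-.49)<.04)); print('tab',q.sum(),cv2.minAreaRect((P[q][:,:2]*1000).astype(np.float32)))
A=np.array([.538,.107])
q=(z>.076)&(z<.086)&(np.hypot(P[...,0]-A[0],P[...,1]-A[1])<.02); print('arbor tip',q.sum(),np.median(P[q],0).round(4),cv2.minEnclosingCircle((P[q][:,:2]*1000).astype(np.float32)))
q=(z>.016)&(z<.024)&(np.hypot(P[...,0]-A[0],P[...,1]-A[1])<.03); print('flange',q.sum(),cv2.minEnclosingCircle((P[q][:,:2]*1000).astype(np.float32)))
E
```

```text
time_s: 6.3
position: [0.4869, 0.2349, 0.1563]
tcp_rot: [[0.927, 0.374, -0.0], [0.374, -0.927, 0.001], [0.0, -0.001, -1.0]]
force: [0.2, -0.3, 0.2]
opening: 0.328
grasp_force: 0.0
time_s: 7.0
position: [0.4899, 0.2356, 0.3021]
tcp_rot: [[0.927, 0.376, 0.013], [0.376, -0.927, 0.004], [0.013, 0.001, -1.0]]
force: [0.6, -0.5, 0.0]
opening: 0.949
grasp_force: 0.0
tab 379 ((488.6346130371094, 228.66925048828125), (24.827695846557617, 11.502813339233398), 22.066917419433594)
arbor tip 230 [0.5403 0.1027 0.0797] ((540.4915771484375, 101.11847686767578), 8.795511245727539)
flange 447 ((536.981201171875, 110.73483276367188), 26.34600830078125)
```

View pics/w2.png

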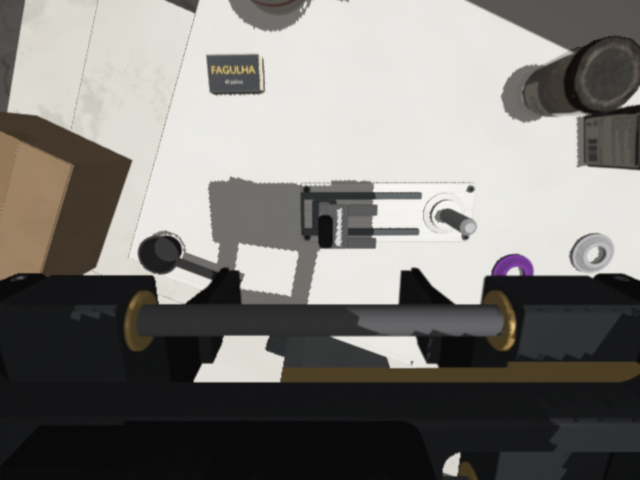

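```bash
cat >> h.py <<'E'
def find_washer(cam,near,r=.05,save=None):
    "washer centre near a guess: by depth mask and by detector box on plane z=5mm"
    p,d,P,K,T=shot(cam,save); z=P[...,2]
    q=(z>.002)&(z<.02)&(np.hypot(P[...,0]-near[0],P[...,1]-near[1])<r)
    q=cv2.morphologyEx(q.astype(np.uint8),cv2.MORPH_OPEN,np.ones((3,3)))
    n,lab,st,ce=cv2.connectedComponentsWithStats(q)
    if n>1:
        X=P[lab==1+st[1:,4].argmax()][:,:2]*1000
        print('depth',len(X),cv2.minEnclosingCircle(X.astype(np.float32)),((X.min(0)+X.max(0))/2).round(1))
    for w in look_for('washer_1',cam):
        l,t,rr,b=w['extent']; ray=T[:3,:3]@np.linalg.inv(K)@np.array([(l+rr)/2,(t+b)/2,1]); X=T[:3,3]+ray*(.005-T[2,3])/ray[2]
        print('box',round(w['conf'],2),np.round(w['extent']).tolist(),X[:2].round(4).tolist())
E
python3 -c "
from h import *
plan(.40,-.12,.22,95)"
```

```text
d [-1.0795, 1.4791, 0.3895] rv [-0.0002, -0.0024, 0.0948] j6 81.8
```

```bash
python3 -m pendant '[[-0.7,1,0.1,0,0,0.048,-1],[-0.7,1,0.1,0,0,0.095,-1],[-0.7,1,0.1,0,0,0.095,-1],[-0.7,1,0.1,0,0,0.095,-1],[-0.7,1,0.1,0,0,0.095,-1],[-0.7,1,0.1,0,0,0.095,-1]]';  python3 -c "
from h import *
plan(.40,-.12,.22,95)"
```

```text
time_s: 7.65
position: [0.4306, -0.0075, 0.2747]
tcp_rot: [[0.997, 0.079, -0.004], [0.079, -0.997, 0.0], [-0.004, -0.0, -1.0]]
force: [-0.6, -0.4, -0.1]
opening: 0.999
grasp_force: 0.0
d [-0.196, 0.5487, 0.274] rv [-0.0001, 0.0013, -0.0026] j6 69.6
```

```bash
python3 -m pendant '[[-0.2,0.55,0.3,0,0,0,-1],[-0.2,0.55,0.3,0,0,0,-1],[-0.2,0.55,0.3,0,0,0,-1],[-0.2,0.55,0.3,0,0,0,-1],[-0.2,0.55,0.3,0,0,0,-1]]';  python3 -c "
from h import *
find_washer('wrist',(.45,-.122),save='w3')
show_state()
c=calibration('wrist');print(np.array(c['mount']).round(4).tolist())"
```

```text
time_s: 8.15
position: [0.4016, -0.116, 0.2154]
tcp_rot: [[0.996, 0.085, -0.002], [0.085, -0.996, 0.002], [-0.002, -0.002, -1.0]]
force: [0.7, 0.7, 0.3]
opening: 1.001
grasp_force: 0.0
depth 2180 ((450.5098571777344, -117.55245208740234), 25.067419052124023) [ 450.6 -117.7]
box 0.91 [276.0, 0.0, 340.0, 54.0] [0.5585, -0.0934]
box 0.91 [395.0, 204.0, 452.0, 258.0] [0.4016, -0.2117]
box 0.9 [501.0, 151.0, 560.0, 209.0] [0.4557, -0.2982]
box 0.85 [178.0, 60.0, 243.0, 125.0] [0.5037, -0.0168]
box 0.79 [417.0, 0.0, 485.0, 70.0] [0.5623, -0.2067]
box 0.75 [204.0, 173.0, 261.0, 226.0] [0.416, -0.0363]
{'time_s': 8.25, 'position': [0.402, -0.116, 0.216], 'tcp_rot': [[0.996, 0.087, -0.0], [0.087, -0.996, 0.001], [-0.0, -0.001, -1.0]], 'force': [-0.023, -0.277, -0.268], 'opening': 1.005, 'grasp_force': 0.0, 'joint_positions': [-31.423, 22.337, 115.227, 0.039, 42.475, 53.535]}
[[0.0003, -0.9629, -0.2699, 0.074], [1.0, 0.0001, 0.0005, 0.0003], [-0.0004, -0.2699, 0.9629, -0.0924], [0.0, 0.0, 0.0, 1.0]]
```

View pics/w3.png

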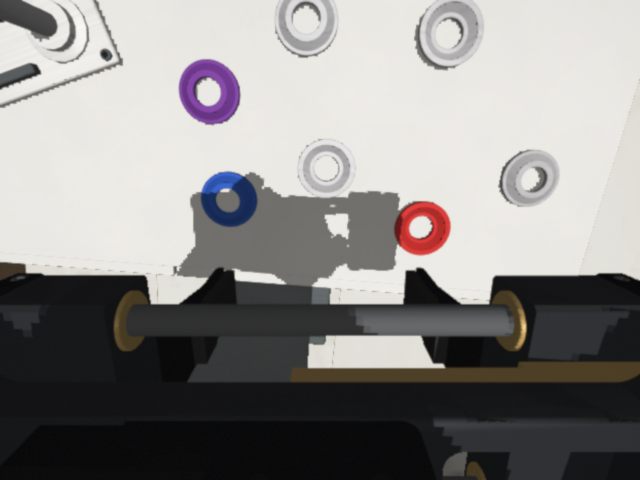

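```bash
python3 -c "
from h import *
plan(.4505,-.1175,.073,95)"
```

```text
d [0.24, 0.0316, 0.7161] rv [-0.0002, 0.0001, 0.0001] j6 53.5
```

```bash
python3 -m pendant '[[0.24,0.0316,0.2,0,0,0,-1],[0.24,0.0316,0.4,0,0,0,-1],[0.24,0.0316,0.6,0,0,0,-1],[0.24,0.0316,0.68,0,0,0,-1],[0.24,0.0316,0.715,0,0,0,-1],[0.24,0.0316,0.715,0,0,0,-1],[0.24,0.0316,0.715,0,0,0,1],[0.24,0.0316,0.715,0,0,0,1]]'; python3 -m pendant '[[0,0,0,0,0,0,1],[0,0,0,0,0,0,1],[0,0,0,0,0,0,1],[0,0,0,0,0,0,1],[0,0,0,0,0,0,1],[0,0,0,0,0,0,1],[0,0,0,0,0,0,1],[0,0,0,0,0,0,1]]'
```

```text
time_s: 9.05
position: [0.4512, -0.1191, 0.0746]
tcp_rot: [[0.996, 0.086, 0.003], [0.086, -0.996, -0.001], [0.002, 0.002, -1.0]]
force: [-0.5, -0.2, -0.6]
opening: 0.889
grasp_force: 0.0
time_s: 9.85
position: [0.4504, -0.1191, 0.0735]
tcp_rot: [[0.996, 0.086, 0.0], [0.086, -0.996, -0.0], [0.0, 0.0, -1.0]]
force: [0.2, -0.5, 5.8]
opening: 0.555
grasp_force: 30.0
```

```bash
python3 -m pendant '[[0,0,-0.1,0,0,0,1],[0,0,-0.3,0,0,0,1],[0,0,-0.5,0,0,0,1],[0,0,-0.7,0,0,0,1],[0,0,-0.7,0,0,0,1]]'
python3 - <<'E'
from h import *
plan(.485,.0985,.22,95)
p,d,P,K,T=shot('wrist','w4')
p2=capture('top')[0]; cv2.imwrite('pics/t4.png',p2[:,:,::-1])
cv2.imwrite('pics/w4c.png',np.hstack([p[220:380,150:490,::-1], cv2.resize(p2[230:310,270:440,::-1],(340,160))]))
E
```

```text
time_s: 10.35
position: [0.4528, -0.1202, 0.2174]
tcp_rot: [[0.996, 0.086, 0.009], [0.086, -0.996, -0.005], [0.009, 0.006, -1.0]]
force: [1.0, -0.9, -0.7]
opening: 0.556
grasp_force: 30.0
d [0.2548, -1.0753, -0.017] rv [0.0019, -0.0028, -0.0003] j6 56.5
```

View pics/w4c.png

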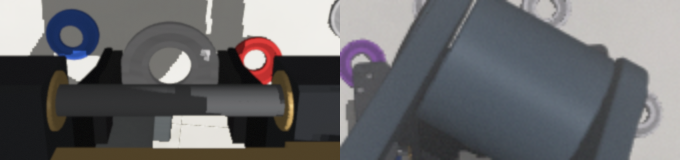

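```bash
cat >> h.py <<'E'
def held(save=None):
    "held washer in tool frame (mm): circle centre from the visible front outline"
    from scipy.optimize import least_squares
    s=readout.read_state(); p,d,P,K,T=shot('wrist',save)
    Q=(P-np.array(s['position']))@np.array(s['tcp_rot'])*1000
    q=(abs(Q[...,1])<24)&(Q[...,2]>52)&(Q[...,2]<78)&(Q[...,0]>-20)&(Q[...,0]<45)
    X=Q[q]
    if len(X)<50: print('nothing held',len(X)); return
    B=[]
    for y0 in range(-18,19,2):
        c=X[abs(X[:,1]-y0)<1]
        if len(c)>3: B.append([y0,c[:,0].max()])
    B=np.array(B); f=least_squares(lambda v: np.hypot(B[:,1]-v[0],B[:,0]-v[1])-25,[0,0],loss='soft_l1').x
    print('held n',len(X),'centre x,y',f.round(2),'res',np.abs(np.hypot(B[:,1]-f[0],B[:,0]-f[1])-25).max().round(2),'z',np.percentile(X[:,2],[5,50,95]).round(1))
def arbor(near=(.5405,.1015)):
    p,d,P,K,T=shot('wrist'); z=P[...,2]; h=np.hypot(P[...,0]-near[0],P[...,1]-near[1])
    q=(z>.078)&(z<.084)&(h<.015); X=P[q][:,:2]*1000
    if len(X)>20: print('tip',len(X),cv2.minEnclosingCircle(X.astype(np.float32)),((X.min(0)+X.max(0))/2).round(1))
    q=(z>.016)&(z<.024)&(h<.03); X=P[q][:,:2]*1000
    if len(X)>20: print('flange',len(X),cv2.minEnclosingCircle(X.astype(np.float32)))
E
python3 -c "
from h import *
held()"; python3 -m pendant '[[0.1,-0.25,-0.05,0,0,0,1],[0.15,-0.5,-0.05,0,0,0,1],[0.2,-0.75,-0.05,0,0,0,1],[0.25,-1,-0.05,0,0,0,1],[0.25,-1,-0.05,0,0,0,1]]'; python3 -c "
from h import *
plan(.485,.0985,.22,95);held();arbor()"
```

```text
held n 4047 centre x,y [1.06 0.31] res 0.42 z [62.8 65.1 69.4]
time_s: 11.0
position: [0.4816, 0.089, 0.2211]
tcp_rot: [[0.996, 0.092, -0.005], [0.092, -0.996, 0.002], [-0.004, -0.002, -1.0]]
force: [-0.6, -0.3, -1.5]
opening: 0.557
grasp_force: 30.0
d [0.0215, -0.0457, 0.0055] rv [-0.0006, 0.0014, 0.0015] j6 82.0
held n 4050 centre x,y [1.08 0.28] res 0.32 z [62.8 65.1 69.3]
tip 388 ((539.926025390625, 101.17549896240234), 8.010886192321777) [540.  100.9]
flange 762 ((540.0353393554688, 100.77498626708984), 16.931659698486328)
```

```bash
cat >> h.py <<'E'
A=np.array([.5400,.1009])
def place(off,z,yaw=95):
    R=R_down(yaw)
    s=readout.read_state()
    if (np.array(s['tcp_rot'])[:,1]@R[:,1])<0: R=R_down(yaw+180)
    t=A-(R[:,:2]@(np.array(off)/1000))[:2]; print('tcp target',t.round(4)); plan(t[0],t[1],z,yaw)
E
python3 -c "
from h import *
place((1.06,.3),.17)"
```

```text
tcp target [0.5389 0.1011]
d [0.2918, -0.0494, 0.2558] rv [-0.0001, 0.0013, 0.0009] j6 81.9
```

```bash
python3 -m pendant '[[0.15,-0.03,0.1,0,0.001,0.001,1],[0.292,-0.05,0.2,0,0.001,0.001,1],[0.292,-0.05,0.255,0,0.001,0.001,1],[0.292,-0.05,0.255,0,0.001,0.001,1],[0.292,-0.05,0.255,0,0.001,0.001,1]]'; python3 -c "
from h import *
place((1.06,.3),.0935);held()"
```

```text
time_s: 11.6
position: [0.5389, 0.0981, 0.1714]
tcp_rot: [[0.997, 0.081, -0.001], [0.081, -0.997, 0.0], [-0.001, -0.0, -1.0]]
force: [0.4, -0.2, -0.1]
opening: 0.557
grasp_force: 30.0
tcp target [0.5389 0.1011]
d [0.0018, -0.0147, 0.3894] rv [-0.0, 0.0002, -0.0019] j6 84.0
held n 4049 centre x,y [1.08 0.27] res 0.4 z [62.7 65.  69.4]
```

```bash
python3 -m pendant '[[0.002,-0.0147,0,0,0,-0.002,1],[0.002,-0.0147,0,0,0,-0.002,1],[0.002,-0.0147,0,0,0,-0.002,1]]'; python3 -c "
from h import *
place((1.06,.3),.0935)
place((1.06,.3),.0935)"
```

```text
time_s: 11.95
position: [0.5404, 0.1025, 0.173]
tcp_rot: [[0.996, 0.089, 0.004], [0.089, -0.996, 0.0], [0.004, 0.0, -1.0]]
force: [-1.0, 0.1, -0.8]
opening: 0.554
grasp_force: 30.0
tcp target [0.5389 0.1011]
d [-0.0098, 0.0064, 0.3972] rv [0.0, -0.0013, 0.0007] j6 84.0
tcp target [0.5389 0.1011]
d [-0.0098, 0.0064, 0.3972] rv [0.0, -0.0013, 0.0007] j6 84.0
```

```bash
for i in 1 2 3 4; do python3 -m pendant '[[0,0,0,0,0,0,1]]' | grep -E "position"; done; python3 -c "
from h import *
place((1.06,.3),.0935)"
```

```text
position: [0.5405, 0.1026, 0.1727]
position: [0.5405, 0.1026, 0.1725]
position: [0.5405, 0.1025, 0.1724]
position: [0.5405, 0.1025, 0.1722]
tcp target [0.5389 0.1011]
d [-0.0096, 0.0064, 0.3937] rv [-0.0, -0.001, 0.0007] j6 84.0
```

```bash
python3 -m pendant '[[-0.0096,0.0064,0,0,-0.001,0,1],[-0.0096,0.0064,0,0,-0.001,0,1],[-0.0096,0.0064,0.03,0,-0.001,0,1],[-0.0096,0.0064,0.05,0,-0.001,0,1],[-0.0096,0.0064,0.05,0,-0.001,0,1],[-0.0096,0.0064,0.05,0,-0.001,0,1]]'; python3 -c "
from h import *
place((1.06,.3),.0935)"
```

```text
time_s: 12.95
position: [0.5386, 0.101, 0.1619]
tcp_rot: [[0.996, 0.089, -0.001], [0.089, -0.996, -0.0], [-0.001, -0.0, -1.0]]
force: [-0.6, -0.7, -1.0]
opening: 0.554
grasp_force: 30.0
tcp target [0.5389 0.1011]
d [0.0021, -0.0002, 0.3419] rv [-0.0, 0.0002, 0.0006] j6 83.8
```

```bash
python3 -m pendant '[[0.0015,0,0.05,0,0,0,1],[0.0015,0,0.1,0,0,0,1],[0.0015,0,0.15,0,0,0,1],[0.0015,0,0.2,0,0,0,1],[0.0015,0,0.25,0,0,0,1],[0.0015,0,0.3,0,0,0,1],[0.0015,0,0.335,0,0,0,1],[0.0015,0,0.335,0,0,0,1]]'; python3 -c "
from h import *
place((1.06,.3),.0925);held()"
```

```text
time_s: 13.75
position: [0.5388, 0.101, 0.0943]
tcp_rot: [[0.996, 0.089, -0.001], [0.089, -0.996, 0.0], [-0.001, -0.0, -1.0]]
force: [-0.3, 0.5, -0.5]
opening: 0.555
grasp_force: 30.0
tcp target [0.5389 0.1011]
d [0.0008, -0.0003, 0.0089] rv [-0.0, 0.0004, 0.0006] j6 83.8
held n 4632 centre x,y [1.04 0.25] res 0.46 z [58.3 64.8 71.1]
```

```bash
python3 -m pendant '[[0,0,0.006,0,0,0,1],[0,0,0.006,0,0,0,1],[0,0,0.006,0,0,0,-1],[0,0,0.006,0,0,0,-1],[0,0,0.006,0,0,0,-1],[0,0,0.006,0,0,0,-1],[0,0,0.006,0,0,0,-1]]'; python3 -m pendant '[[0,0,-0.05,0,0,0,-1],[0,0,-0.1,0,0,0,-1],[0,0,-0.3,0,0,0,-1],[0,0,-0.5,0,0,0,-1],[-0.2,0,-0.7,0,0,0,-1],[-0.2,0,-0.7,0,0,0,-1],[-0.2,0,-0.7,0,0,0,-1]]'
cat >> h.py <<'E'
def pack(zlo,zhi,save=None):
    "washer on the arbor: outline of points between heights"
    p,d,P,K,T=shot('wrist',save); z=P[...,2]; h=np.hypot(P[...,0]-A[0],P[...,1]-A[1])
    q=(z>zlo)&(z<zhi)&(h<.04)&(h>.0115); X=P[q]
    print('pack',len(X),'off',(np.array(cv2.minEnclosingCircle((X[:,:2]*1000).astype(np.float32))[0])-A*1000).round(1),cv2.minEnclosingCircle((X[:,:2]*1000).astype(np.float32))[1],'z pct',np.percentile(X[:,2],[50,90,98]).round(4))
    r=X[np.hypot(*(X[:,:2]-A).T)>.018]; r=r[r[:,2]>zhi-.011]
    c,*_=np.linalg.lstsq(np.c_[r[:,:2]-A,np.ones(len(r))],r[:,2],rcond=None); print('tilt',c[:2].round(3),'rim z',c[2].round(4))
E
python3 -c "
from h import *
pack(.023,.036,'w5')
for q in ((.565,-.085),(.4555,-.298)): find_washer('wrist',q,.04)"
```

```text
time_s: 14.5
position: [0.5391, 0.1011, 0.0942]
tcp_rot: [[0.996, 0.089, 0.0], [0.089, -0.996, 0.0], [0.0, 0.0, -1.0]]
force: [0.4, -0.5, -0.2]
opening: 0.925
grasp_force: 0.0
time_s: 15.2
position: [0.4988, 0.0976, 0.236]
tcp_rot: [[0.996, 0.089, 0.003], [0.089, -0.996, -0.0], [0.003, 0.0, -1.0]]
force: [0.5, -0.1, -0.5]
opening: 1.001
grasp_force: 0.0
pack 1947 off [-0.3 -0.1] 25.05484962463379 z pct [0.029  0.0306 0.0312]
tilt [0.002 0.003] rim z 0.0296
depth 1943 ((563.7286376953125, -91.30641174316406), 25.575469970703125) [563.4 -91.2]
box 0.9 [290.0, 147.0, 348.0, 208.0] [0.539, 0.1011]
box 0.65 [619.0, 158.0, 639.0, 209.0] [0.5592, -0.1908]
box 0.63 [497.0, 142.0, 556.0, 194.0] [0.565, -0.0904]
box 0.57 [408.0, 199.0, 461.0, 250.0] [0.504, -0.0152]
box 0.84 [501.0, 142.0, 556.0, 197.0] [0.5635, -0.0917]
box 0.82 [623.0, 158.0, 640.0, 210.0] [0.5592, -0.1913]
box 0.75 [409.0, 200.0, 463.0, 249.0] [0.5034, -0.0158]
box 0.69 [289.0, 148.0, 348.0, 204.0] [0.5399, 0.1017]
```

```bash
python3 -c "
from h import *
plan(.514,-.0955,.22,95)"
```

```text
d [-0.0136, 0.9674, 0.0641] rv [-0.0001, 0.0005, 0.0006] j6 83.3
```

```bash
python3 -m pendant '[[0,0.24,0.06,0,0,0,-1],[0,0.48,0.06,0,0,0,-1],[0,0.72,0.06,0,0,0,-1],[0,0.96,0.06,0,0,0,-1],[0,0.96,0.06,0,0,0,-1],[0,0.96,0.06,0,0,0,-1]]'; python3 -c "
from h import *
find_washer('wrist',(.564,-.089),.04)
plan(.5637,-.0895,.0715,95)"
```

```text
time_s: 16.05
position: [0.5163, -0.0949, 0.2208]
tcp_rot: [[0.996, 0.086, -0.002], [0.086, -0.996, 0.001], [-0.002, -0.001, -1.0]]
force: [-1.1, 1.0, 0.2]
opening: 0.998
grasp_force: 0.0
depth 2017 ((563.2866821289062, -91.63494110107422), 24.990264892578125) [563.2 -91.8]
box 0.96 [417.0, 148.0, 477.0, 212.0] [0.5637, -0.2061]
box 0.9 [207.0, 200.0, 262.0, 253.0] [0.504, -0.0165]
box 0.86 [239.0, 289.0, 273.0, 304.0] [0.4344, -0.039]
box 0.8 [399.0, 335.0, 429.0, 361.0] [0.3902, -0.2042]
box 0.6 [296.0, 143.0, 349.0, 196.0] [0.5634, -0.0933]
box 0.57 [53.0, 146.0, 121.0, 211.0] [0.5374, 0.1165]
box 0.47 [510.0, 271.0, 527.0, 277.0] [0.4807, -0.2921]
d [0.2421, 0.0065, 0.7472] rv [-0.0005, 0.0007, 0.0008] j6 62.4
```

```bash
python3 -m pendant '[[0.239,0.0175,0.2,0,0,0,-1],[0.239,0.0175,0.4,0,0,0,-1],[0.239,0.0175,0.6,0,0,0,-1],[0.239,0.0175,0.7,0,0,0,-1],[0.239,0.0175,0.745,0,0,0,-1],[0.239,0.0175,0.745,0,0,0,-1],[0.239,0.0175,0.745,0,0,0,-1]]'; python3 -m pendant '[[0,0,0,0,0,0,1],[0,0,0,0,0,0,1],[0,0,0,0,0,0,1],[0,0,0,0,0,0,1],[0,0,0,0,0,0,1],[0,0,0,0,0,0,1],[0,0,0,0,0,0,1],[0,0,0,0,0,0,1]]'
```

```text
time_s: 16.85
position: [0.5647, -0.092, 0.0737]
tcp_rot: [[0.996, 0.091, 0.001], [0.091, -0.996, -0.0], [0.001, 0.0, -1.0]]
force: [-0.5, -0.6, 0.6]
opening: 1.0
grasp_force: 0.0
time_s: 17.65
position: [0.5642, -0.093, 0.0732]
tcp_rot: [[0.996, 0.089, -0.0], [0.089, -0.996, -0.0], [-0.0, 0.0, -1.0]]
force: [-0.5, -0.3, 1.2]
opening: 0.544
grasp_force: 30.0
```

```bash
python3 -m pendant '[[0,0,0,0,0,0,-0.4],[0,0,0,0,0,0,-0.4],[0,0,0.009,0,0,0,-0.4],[0,0,0.009,0,0,0,-0.4],[0,0,0.009,0,0,0,1],[0,0,0.009,0,0,0,1],[0,0,0.009,0,0,0,1],[0,0,0.009,0,0,0,1]]'; python3 -m pendant '[[0,0,0,0,0,0,1],[0,0,0,0,0,0,1],[0,0,0,0,0,0,1],[0,0,-0.1,0,0,0,1],[0,0,-0.3,0,0,0,1],[0,0,-0.5,0,0,0,1],[0,0,-0.7,0,0,0,1],[0,0,-0.7,0,0,0,1]]'; python3 -c "
from h import *
held('w6');place((0,0),.2)"
```

```text
time_s: 18.45
position: [0.5642, -0.0929, 0.0712]
tcp_rot: [[0.996, 0.089, -0.0], [0.089, -0.996, 0.0], [-0.0, -0.0, -1.0]]
force: [0.2, -0.4, 0.4]
opening: 0.556
grasp_force: 30.0
time_s: 19.25
position: [0.5673, -0.0939, 0.2169]
tcp_rot: [[0.996, 0.089, 0.012], [0.089, -0.996, -0.004], [0.011, 0.005, -1.0]]
force: [1.6, -0.4, -1.2]
opening: 0.55
grasp_force: 30.0
held n 4056 centre x,y [-0.02  0.22] res 0.45 z [60.6 63.9 67.3]
tcp target [0.54   0.1009]
d [-0.0421, -0.9797, 0.0679] rv [0.001, -0.002, 0.0007] j6 64.3
```

```bash
python3 -m pendant '[[-0.04,-0.24,0.06,0,0,0,1],[-0.04,-0.48,0.06,0,0,0,1],[-0.04,-0.72,0.06,0,0,0,1],[-0.04,-0.98,0.06,0,0,0,1],[-0.04,-0.98,0.16,0,0,0,1],[-0.04,-0.98,0.16,0,0,0,1],[-0.04,-0.98,0.16,0,0,0,1],[-0.04,-0.98,0.16,0,0,0,1]]'; python3 -c "
from h import *
held();place((0,.2),.16);pack(.023,.036)"
```

```text
time_s: 20.1
position: [0.539, 0.1005, 0.1791]
tcp_rot: [[0.996, 0.087, -0.0], [0.087, -0.996, -0.0], [-0.0, 0.0, -1.0]]
force: [0.0, -1.2, -0.6]
opening: 0.55
grasp_force: 30.0
held n 4058 centre x,y [-0.07  0.38] res 0.41 z [60.5 63.9 67.3]
tcp target [0.54   0.1011]
d [0.0041, -0.0034, 0.0968] rv [0.0001, -0.0001, 0.0] j6 83.9
pack 1622 off [ 0.  -0.1] 25.037904739379883 z pct [0.029  0.0305 0.0311]
tilt [-0.009 -0.002] rim z 0.0297
```

```bash
python3 -m pendant '[[0.004,-0.003,0.0,0,0,0,1],[0.004,-0.003,0.08,0,0,0,1],[0.004,-0.003,0.14,0,0,0,1],[0.004,-0.003,0.2,0,0,0,1],[0.004,-0.003,0.26,0,0,0,1],[0.004,-0.003,0.32,0,0,0,1],[0.004,-0.003,0.375,0,0,0,1],[0.004,-0.003,0.375,0,0,0,1]]'; python3 -m pendant '[[0,0,0.006,0,0,0,1],[0,0,0.01,0,0,0,1],[0,0,0.01,0,0,0,1]]'
```

```text
time_s: 21.0
position: [0.5385, 0.1022, 0.1024]
tcp_rot: [[0.996, 0.089, -0.004], [0.089, -0.996, 0.0], [-0.004, -0.0, -1.0]]
force: [-1.0, -0.7, -1.1]
opening: 0.551
grasp_force: 30.0
time_s: 21.3
position: [0.5398, 0.1022, 0.1026]
tcp_rot: [[0.996, 0.089, 0.001], [0.089, -0.996, -0.0], [0.001, 0.0, -1.0]]
force: [0.3, -0.3, -0.9]
opening: 0.554
grasp_force: 30.0
```

```bash
python3 -m pendant '[[0,0.0055,0.005,0,0,0,1],[0,0.0055,0.005,0,0,0,1],[0,0.0055,0.005,0,0,0,1]]'; python3 -m pendant '[[0,0,0.001,0,0,0,1],[0,0,0.001,0,0,0,-1],[0,0,0.001,0,0,0,-1],[0,0,0.001,0,0,0,-1],[0,0,0.001,0,0,0,-1],[0,0,0.001,0,0,0,-1]]';  python3 -m pendant '[[0,0,-0.05,0,0,0,-1],[0,0,-0.1,0,0,0,-1],[0,0,-0.3,0,0,0,-1],[0,0,-0.5,0,0,0,-1],[-0.2,0,-0.65,0,0,0,-1],[-0.2,0,-0.65,0,0,0,-1],[-0.2,0,-0.65,0,0,0,-1]]'; python3 -c "
from h import *
pack(.031,.046,'w7')
find_washer('wrist',(.565,-.207),.045)
plan(.514,-.2145,.22,95)"
```

```text
time_s: 21.6
position: [0.5397, 0.1011, 0.1014]
tcp_rot: [[0.996, 0.089, 0.0], [0.089, -0.996, -0.0], [0.0, 0.0, -1.0]]
force: [-0.2, 0.5, -0.5]
opening: 0.551
grasp_force: 30.0
time_s: 22.2
position: [0.5396, 0.1011, 0.1011]
tcp_rot: [[0.996, 0.089, 0.0], [0.089, -0.996, -0.0], [0.0, 0.0, -1.0]]
force: [-0.2, 0.1, -0.0]
opening: 0.919
grasp_force: 0.0
time_s: 22.9
position: [0.4996, 0.0976, 0.2328]
tcp_rot: [[0.996, 0.089, 0.003], [0.089, -0.996, -0.0], [0.003, 0.0, -1.0]]
force: [0.0, 0.3, -0.4]
opening: 0.997
grasp_force: 0.0
pack 2062 off [-0.8 -0.3] 25.218338012695312 z pct [0.037  0.0403 0.041 ]
tilt [-0.01  -0.002] rim z 0.0363
depth 602 ((560.4449462890625, -194.27110290527344), 22.635244369506836) [ 560.4 -190.2]
box 0.92 [408.0, 201.0, 462.0, 252.0] [0.5034, -0.0145]
box 0.76 [623.0, 159.0, 640.0, 210.0] [0.5594, -0.1905]
box 0.68 [290.0, 152.0, 352.0, 209.0] [0.5373, 0.0994]
d [-0.0709, 1.5599, 0.0534] rv [0.0, -0.0, 0.0006] j6 83.3
```

```bash
python3 -m pendant '[[-0.03,0.24,0.05,0,0,0,-1],[-0.04,0.48,0.05,0,0,0,-1],[-0.05,0.74,0.05,0,0,0,-1],[-0.06,1,0.05,0,0,0,-1]]'; python3 -m pendant '[[0,0.25,0,0,0,0,-1],[0,0.5,0,0,0,0,-1],[0,0.55,0,0,0,0,-1],[0,0.55,0,0,0,0,-1],[0,0.55,0,0,0,0,-1]]'; python3 -c "
from h import *
find_washer('wrist',(.565,-.208),.045)
plan(.5645,-.208,.073,95)"
```

```text
time_s: 23.45
position: [0.5058, -0.1005, 0.2197]
tcp_rot: [[0.996, 0.09, -0.002], [0.09, -0.996, 0.001], [-0.001, -0.001, -1.0]]
force: [0.9, 0.7, 0.3]
opening: 1.001
grasp_force: 0.0
time_s: 23.95
position: [0.5147, -0.2072, 0.2199]
tcp_rot: [[0.996, 0.089, -0.003], [0.089, -0.996, 0.002], [-0.002, -0.003, -1.0]]
force: [-0.2, 0.2, 0.4]
opening: 1.0
grasp_force: 0.0
depth 2095 ((563.7759399414062, -205.04417419433594), 25.165958404541016) [ 563.6 -204.8]
box 0.82 [292.0, 138.0, 354.0, 198.0] [0.563, -0.2058]
box 0.79 [84.0, 188.0, 142.0, 241.0] [0.5041, -0.0166]
box 0.72 [382.0, 261.0, 422.0, 306.0] [0.4602, -0.2923]
box 0.6 [151.0, 282.0, 166.0, 303.0] [0.4287, -0.0556]
box 0.6 [289.0, 335.0, 334.0, 352.0] [0.3853, -0.2104]
box 0.55 [0.0, 130.0, 30.0, 198.0] [0.5423, 0.0662]
d [0.2481, 0.033, 0.7365] rv [-0.0006, 0.0006, 0.0012] j6 51.4
```

```bash
python3 -m pendant '[[0.245,0.018,0.2,0,0,0,-1],[0.245,0.018,0.4,0,0,0,-1],[0.245,0.018,0.6,0,0,0,-1],[0.245,0.018,0.7,0,0,0,-1],[0.245,0.018,0.738,0,0,0,-1],[0.245,0.018,0.738,0,0,0,-1],[0.245,0.018,0.738,0,0,0,-1],[0.245,0.018,0.738,0,0,0,1]]'; python3 -m pendant '[[0,0,0,0,0,0,1],[0,0,0,0,0,0,1],[0,0,0,0,0,0,1],[0,0,0,0,0,0,1],[0,0,0,0,0,0,1],[0,0,0,0,0,0,1],[0,0,0,0,0,0,1],[0,0,0,0,0,0,1]]'; python3 -m pendant '[[0,0,-0.1,0,0,0,1],[0,0,-0.3,0,0,0,1],[0,0,-0.5,0,0,0,1],[0,0,-0.7,0,0,0,1],[0,0,-0.7,0,0,0,1]]'; python3 -c "
from h import *
held();place((0,0),.2)"
```

```text
time_s: 24.85
position: [0.5653, -0.2077, 0.0752]
tcp_rot: [[0.996, 0.09, 0.003], [0.09, -0.996, -0.002], [0.003, 0.002, -1.0]]
force: [-0.3, -0.3, 0.0]
opening: 0.968
grasp_force: 0.0
time_s: 25.65
position: [0.5643, -0.2074, 0.0736]
tcp_rot: [[0.996, 0.089, -0.0], [0.089, -0.996, 0.0], [-0.0, -0.0, -1.0]]
force: [-0.9, 1.6, 2.9]
opening: 0.551
grasp_force: 30.0
time_s: 26.15
position: [0.5674, -0.2091, 0.2191]
tcp_rot: [[0.996, 0.089, 0.011], [0.089, -0.996, -0.006], [0.01, 0.007, -1.0]]
force: [0.5, -0.0, 0.3]
opening: 0.553
grasp_force: 30.0
held n 3965 centre x,y [0.65 0.23] res 0.39 z [62.7 65.  69.3]
tcp target [0.54   0.1009]
d [0.0083, -1.5518, 0.075] rv [0.0014, -0.0019, 0.0007] j6 54.1
```

```bash
python3 -m pendant '[[0,-0.24,0.05,0,0,0,1],[0,-0.48,0.05,0,0,0,1],[0,-0.74,0.05,0,0,0,1],[0,-1,0.05,0,0,0,1]]'; python3 -m pendant '[[0,-0.24,0,0,0,0,1],[0,-0.5,0,0,0,0,1],[0,-0.5,0,0,0,0,1],[0,-0.5,0,0,0,0,1],[0,-0.5,0,0,0,0,1],[0,-0.5,0,0,0,0,1]]'; python3 -c "
from h import *
held();place((.65,.25),.17)"
```

```text
time_s: 26.6
position: [0.5453, -0.0106, 0.2013]
tcp_rot: [[0.996, 0.088, -0.004], [0.088, -0.996, 0.001], [-0.004, -0.001, -1.0]]
force: [0.3, 1.1, -0.9]
opening: 0.553
grasp_force: 30.0
time_s: 27.2
position: [0.5382, 0.0858, 0.2029]
tcp_rot: [[0.996, 0.087, -0.001], [0.087, -0.996, -0.0], [-0.001, 0.0, -1.0]]
force: [-0.1, 0.4, -1.1]
opening: 0.554
grasp_force: 30.0
held n 3965 centre x,y [0.66 0.22] res 0.39 z [62.7 65.  69.2]
tcp target [0.5393 0.1011]
d [0.012, -0.0759, 0.1652] rv [0.0, 0.0002, -0.0002] j6 82.3
```

```bash
python3 -m pendant '[[0.012,-0.076,0.05,0,0,0,1],[0.012,-0.076,0.1,0,0,0,1],[0.012,-0.076,0.165,0,0,0,1],[0.012,-0.076,0.165,0,0,0,1],[0.012,-0.076,0.165,0,0,0,1],[0.012,-0.076,0.165,0,0,0,1]]'; python3 -c "
from h import *
place((.65,.25),.1135)"
```

```text
time_s: 27.85
position: [0.5392, 0.1027, 0.1705]
tcp_rot: [[0.996, 0.089, 0.0], [0.089, -0.996, -0.0], [0.0, 0.0, -1.0]]
force: [-0.2, 0.2, -1.4]
opening: 0.555
grasp_force: 30.0
tcp target [0.5393 0.1011]
d [-0.0001, 0.0079, 0.2848] rv [0.0, -0.0001, 0.0006] j6 84.0
```

```bash
python3 -m pendant '[[0,0.008,0.0,0,0,0,1],[0,0.008,0.05,0,0,0,1],[0,0.008,0.1,0,0,0,1],[0,0.008,0.16,0,0,0,1],[0,0.008,0.22,0,0,0,1],[0,0.008,0.27,0,0,0,1],[0,0.008,0.28,0,0,0,1],[0,0.008,0.28,0,0,0,1]]'; python3 -m pendant '[[0,0,0,0,0,0,1],[0,0,0,0,0,0,1]]'
```

```text
time_s: 28.65
position: [0.5389, 0.1012, 0.1138]
tcp_rot: [[0.996, 0.089, -0.001], [0.089, -0.996, -0.0], [-0.001, -0.0, -1.0]]
force: [0.7, 0.7, -0.3]
opening: 0.553
grasp_force: 30.0
time_s: 28.85
position: [0.5392, 0.1012, 0.1143]
tcp_rot: [[0.996, 0.089, 0.0], [0.089, -0.996, -0.0], [0.0, 0.0, -1.0]]
force: [0.6, 0.0, 0.0]
opening: 0.556
grasp_force: 30.0
```

```bash
python3 -m pendant '[[0,0,0.006,0,0,0,1],[0,0,0.006,0,0,0,1],[0,0,0.006,0,0,0,-1],[0,0,0.006,0,0,0,-1],[0,0,0.006,0,0,0,-1],[0,0,0.006,0,0,0,-1],[0,0,0.006,0,0,0,-1]]';  python3 -m pendant '[[0,0,-0.05,0,0,0,-1],[0,0,-0.1,0,0,0,-1],[0,0,-0.3,0,0,0,-1],[0,0,-0.5,0,0,0,-1],[-0.2,0,-0.6,0,0,0,-1],[-0.2,0,-0.6,0,0,0,-1],[-0.2,0,-0.6,0,0,0,-1]]'; python3 -c "
from h import *
pack(.043,.056,'w8')
plan(.407,-.302,.22,95)"
```

```text
time_s: 29.55
position: [0.5391, 0.1012, 0.1132]
tcp_rot: [[0.996, 0.089, -0.0], [0.089, -0.996, -0.0], [-0.0, 0.0, -1.0]]
force: [-0.5, -0.6, -0.0]
opening: 0.926
grasp_force: 0.0
time_s: 30.25
position: [0.499, 0.0977, 0.2348]
tcp_rot: [[0.996, 0.089, 0.003], [0.089, -0.996, -0.0], [0.003, 0.0, -1.0]]
force: [0.0, -0.0, 0.1]
opening: 1.002
grasp_force: 0.0
pack 2332 off [-0.6 -0.1] 25.01343536376953 z pct [0.0489 0.0505 0.0512]
tilt [0.005 0.002] rim z 0.0496
d [-0.64, 1.9487, 0.0694] rv [0.0001, -0.0007, 0.0006] j6 83.3
```

```bash
python3 -m pendant '[[-0.05,0.24,0.05,0,0,0,-1],[-0.12,0.48,0.05,0,0,0,-1],[-0.2,0.72,0.05,0,0,0,-1],[-0.3,0.96,0.05,0,0,0,-1],[-0.3,0.98,0.05,0,0,0,-1]]'; python3 -m pendant '[[-0.07,0.24,0,0,0,0,-1],[-0.14,0.48,0,0,0,0,-1],[-0.22,0.72,0,0,0,0,-1],[-0.3,0.9,0,0,0,0,-1],[-0.33,0.97,0,0,0,0,-1],[-0.33,0.97,0,0,0,0,-1],[-0.33,0.97,0,0,0,0,-1]]'; python3 -c "
from h import *
find_washer('wrist',(.4555,-.298),.045)
plan(.4555,-.298,.071,95)"
```

```text
time_s: 30.8
position: [0.457, -0.1079, 0.2226]
tcp_rot: [[0.997, 0.083, -0.0], [0.083, -0.997, -0.001], [-0.0, 0.001, -1.0]]
force: [0.1, 0.4, -0.0]
opening: 1.0
grasp_force: 0.0
time_s: 31.5
position: [0.4088, -0.3006, 0.2227]
tcp_rot: [[0.996, 0.089, -0.001], [0.089, -0.996, 0.002], [-0.001, -0.002, -1.0]]
force: [-0.5, 0.2, 0.2]
opening: 0.997
grasp_force: 0.0
depth 1979 ((456.7318115234375, -297.6508483886719), 25.06051254272461) [ 456.7 -297.8]
box 0.97 [0.0, 160.0, 62.0, 213.0] [0.417, -0.0363]
box 0.95 [195.0, 192.0, 247.0, 244.0] [0.4033, -0.2086]
box 0.91 [297.0, 138.0, 351.0, 197.0] [0.4579, -0.3002]
d [0.2335, 0.0132, 0.7594] rv [-0.0006, 0.0003, 0.0013] j6 35.8
```

```bash
python3 -m pendant '[[0.239,0.012,0.2,0,0,0,-1],[0.239,0.012,0.4,0,0,0,-1],[0.239,0.012,0.6,0,0,0,-1],[0.239,0.012,0.71,0,0,0,-1],[0.239,0.012,0.762,0,0,0,-1],[0.239,0.012,0.762,0,0,0,-1],[0.239,0.012,0.762,0,0,0,-1],[0.239,0.012,0.762,0,0,0,-1]]'
```

```text
time_s: 32.4
position: [0.4571, -0.2998, 0.0716]
tcp_rot: [[0.996, 0.09, 0.001], [0.09, -0.996, -0.001], [0.001, 0.001, -1.0]]
force: [-0.1, -0.8, 1.0]
opening: 1.003
grasp_force: 0.0
```

```bash
python3 -m pendant '[[0,0,0,0,0,0,1],[0,0,0,0,0,0,1],[0,0,0,0,0,0,1],[0,0,0,0,0,0,1],[0,0,0,0,0,0,1],[0,0,0,0,0,0,1],[0,0,0,0,0,0,1],[0,0,0,0,0,0,1]]'; python3 -m pendant '[[0,0,0,0,0,0,1],[0,0,-0.1,0,0,0,1],[0,0,-0.3,0,0,0,1],[0,0,-0.5,0,0,0,1],[0,0,-0.7,0,0,0,1],[0,0,-0.7,0,0,0,1]]'; python3 -c "
from h import *
held();place((0,0),.2)"
```

```text
time_s: 33.2
position: [0.4563, -0.3002, 0.0708]
tcp_rot: [[0.996, 0.089, -0.0], [0.089, -0.996, 0.0], [-0.0, -0.0, -1.0]]
force: [-0.1, -0.5, 0.3]
opening: 0.558
grasp_force: 30.0
time_s: 33.8
position: [0.4588, -0.3023, 0.2161]
tcp_rot: [[0.996, 0.089, 0.009], [0.089, -0.996, -0.008], [0.008, 0.009, -1.0]]
force: [1.3, -0.4, 0.3]
opening: 0.552
grasp_force: 30.0
held n 4220 centre x,y [1.47 0.3 ] res 0.31 z [60.1 63.5 66.9]
tcp target [0.54   0.1009]
d [0.5893, -1.9666, 0.06] rv [0.0017, -0.0015, 0.0007] j6 39.8
```

```bash
python3 -m pendant '[[0.07,-0.24,0.05,0,0,0,1],[0.15,-0.48,0.05,0,0,0,1],[0.22,-0.72,0.05,0,0,0,1],[0.3,-0.96,0.05,0,0,0,1],[0.3,-0.98,0.05,0,0,0,1]]'; python3 -m pendant '[[0.07,-0.24,0,0,0,0,1],[0.14,-0.48,0,0,0,0,1],[0.2,-0.72,0,0,0,0,1],[0.27,-0.92,0,0,0,0,1],[0.27,-0.96,0,0,0,0,1],[0.27,-0.96,0,0,0,0,1],[0.27,-0.96,0,0,0,0,1]]'; python3 -c "
from h import *
held();place((1.47,.3),.175)"
```

```text
time_s: 34.35
position: [0.4974, -0.0942, 0.199]
tcp_rot: [[0.995, 0.095, -0.005], [0.095, -0.995, 0.004], [-0.005, -0.004, -1.0]]
force: [0.5, 1.2, 0.1]
opening: 0.551
grasp_force: 30.0
time_s: 35.05
position: [0.5347, 0.0954, 0.1999]
tcp_rot: [[0.996, 0.089, -0.002], [0.089, -0.996, -0.001], [-0.002, 0.0, -1.0]]
force: [-0.3, 0.2, 0.7]
opening: 0.552
grasp_force: 30.0
held n 4226 centre x,y [1.55 0.18] res 0.33 z [60.2 63.5 66.8]
tcp target [0.5385 0.1011]
d [0.021, -0.0291, 0.1256] rv [0.0001, 0.0006, 0.0002] j6 83.3
```

```bash
python3 -m pendant '[[0.02,-0.029,0.05,0,0,0,1],[0.02,-0.029,0.1,0,0,0,1],[0.02,-0.029,0.12,0,0,0,1],[0.02,-0.029,0.12,0,0,0,1],[0.02,-0.029,0.12,0,0,0,1],[0.02,-0.029,0.12,0,0,0,1]]'; python3 -c "
from h import *
place((1.5,.25),.1212)"
```

```text
time_s: 35.7
position: [0.539, 0.1024, 0.177]
tcp_rot: [[0.996, 0.089, 0.0], [0.089, -0.996, -0.0], [0.0, 0.0, -1.0]]
force: [0.3, -0.6, -0.3]
opening: 0.552
grasp_force: 30.0
tcp target [0.5385 0.101 ]
d [-0.0034, 0.0068, 0.2791] rv [0.0, -0.0002, 0.0006] j6 84.0
```

```bash
python3 -m pendant '[[-0.0035,0.007,0.0,0,0,0,1],[-0.0035,0.007,0.05,0,0,0,1],[-0.0035,0.007,0.1,0,0,0,1],[-0.0035,0.007,0.16,0,0,0,1],[-0.0035,0.007,0.22,0,0,0,1],[-0.0035,0.007,0.27,0,0,0,1],[-0.0035,0.007,0.278,0,0,0,1],[-0.0035,0.007,0.278,0,0,0,1]]'; python3 -m pendant '[[0,0,0.002,0,0,0,1],[0,0,0.002,0,0,0,1],[0,0,0.002,0,0,0,1]]'
```

```text
time_s: 36.5
position: [0.5379, 0.1011, 0.1205]
tcp_rot: [[0.996, 0.089, -0.001], [0.089, -0.996, -0.0], [-0.001, -0.0, -1.0]]
force: [0.4, -0.5, -0.0]
opening: 0.555
grasp_force: 30.0
time_s: 36.8
position: [0.5384, 0.1011, 0.1207]
tcp_rot: [[0.996, 0.089, 0.0], [0.089, -0.996, 0.0], [0.0, 0.0, -1.0]]
force: [-1.0, 0.2, -1.3]
opening: 0.55
grasp_force: 30.0
```

```bash
python3 -m pendant '[[0,0,0.002,0,0,0,1],[0,0,0.002,0,0,0,-1],[0,0,0.002,0,0,0,-1],[0,0,0.002,0,0,0,-1],[0,0,0.002,0,0,0,-1],[0,0,0.002,0,0,0,-1]]';  python3 -m pendant '[[0,0,-0.05,0,0,0,-1],[0,0,-0.1,0,0,0,-1],[0,0,-0.3,0,0,0,-1],[0,0,-0.5,0,0,0,-1],[-0.2,0,-0.6,0,0,0,-1],[-0.2,0,-0.6,0,0,0,-1],[-0.2,0,-0.6,0,0,0,-1]]'; python3 -c "
from h import *
pack(.053,.066,'w9')
find_washer('top',(.456,-.298),.045)
q=cv2.imread('pics/w9.png')[90:330,120:560]; cv2.imwrite('pics/w9c.png',cv2.resize(q,(792,432)))
p,d,P,K,T=shot('wrist');z=P[...,2]
m=(z>.1)&(z<.112)&(np.hypot(P[...,0]-.4886,P[...,1]-.2287)<.03); print('tab',m.sum(),cv2.minAreaRect((P[m][:,:2]*1000).astype(np.float32)))
plan(.4886,.2290,.20,112)"
```

```text
time_s: 37.4
position: [0.5383, 0.1011, 0.1205]
tcp_rot: [[0.996, 0.089, 0.0], [0.089, -0.996, -0.0], [0.0, 0.0, -1.0]]
force: [0.7, -0.9, 0.1]
opening: 0.919
grasp_force: 0.0
time_s: 38.1
position: [0.4981, 0.0976, 0.242]
tcp_rot: [[0.996, 0.089, 0.003], [0.089, -0.996, -0.0], [0.003, 0.0, -1.0]]
force: [0.8, -0.2, 0.2]
opening: 1.001
grasp_force: 0.0
pack 2297 off [-0.6 -0.1] 25.079328536987305 z pct [0.0572 0.0603 0.061 ]
tilt [-0.006 -0.002] rim z 0.0564
box 0.92 [276.0, 290.0, 302.0, 322.0] [0.4159, -0.0341]
box 0.77 [209.0, 232.0, 230.0, 253.0] [0.5422, 0.1085]
box 0.76 [272.0, 248.0, 293.0, 274.0] [0.5059, -0.0202]
box 0.55 [365.0, 299.0, 389.0, 323.0] [0.4071, -0.2122]
tab 724 ((488.0444641113281, 228.3238067626953), (26.161985397338867, 13.3023681640625), 25.669164657592773)
d [0.0061, -0.6598, 0.2] rv [-0.0, 0.0, -0.0939] j6 83.3
```

View pics/w9c.png

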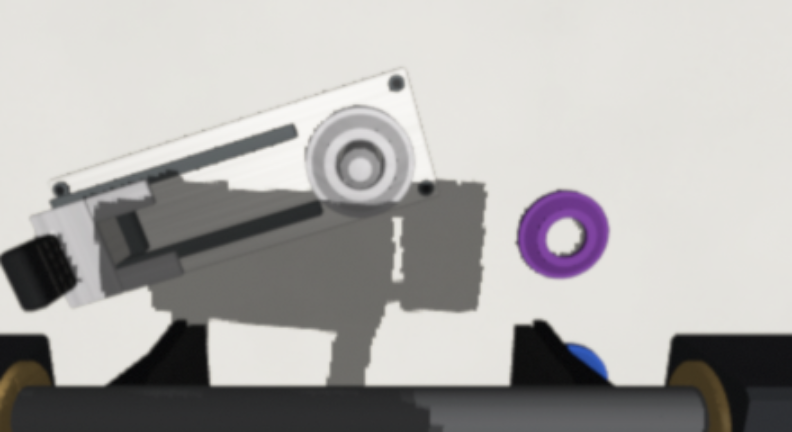

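```bash
python3 -m pendant '[[0.006,-0.2,0,0,0,-0.04,-1],[0.006,-0.4,0,0,0,-0.094,-1],[0.006,-0.6,0,0,0,-0.094,-1],[0.006,-0.66,0,0,0,-0.094,-1],[0.006,-0.66,0.1,0,0,-0.094,-1],[0.006,-0.66,0.2,0,0,-0.094,-1],[0.006,-0.66,0.2,0,0,-0.094,-1],[0.006,-0.66,0.2,0,0,-0.094,-1]]'; python3 -c "
from h import *
plan(.4886,.2290,.156,112)"
```

```text
time_s: 39.1
position: [0.4881, 0.2287, 0.1999]
tcp_rot: [[0.927, 0.375, -0.001], [0.375, -0.927, -0.001], [-0.002, -0.0, -1.0]]
force: [-0.7, 0.0, -0.0]
opening: 0.999
grasp_force: 0.0
d [0.0033, -0.0006, 0.2193] rv [-0.0, 0.0005, -0.0] j6 81.2
```

```bash
python3 -m pendant '[[0.003,0,0.1,0,0,0,-1],[0.003,0,0.19,0,0,0,-1],[0.003,0,0.22,0,0,0,-1],[0.003,0,0.22,0,0,0,1],[0.003,0,0.22,0,0,0,1],[0.003,0,0.22,0,0,0,1],[0.003,0,0.22,0,0,0,1],[0.003,0,0.22,0,0,0,1]]'; python3 -m pendant '[[0,0,0,0,0,0,1],[0,0,0,0,0,0,1],[0,0,0,0,0,0,1],[0,0,0,0,0,0,1],[0,0,0,0,0,0,1],[0,0,0,0,0,0,1],[0,0,0,0,0,0,1],[0,0,0,0,0,0,1]]'
```

```text
time_s: 39.9
position: [0.4887, 0.2294, 0.157]
tcp_rot: [[0.927, 0.375, 0.001], [0.375, -0.927, 0.0], [0.001, 0.0, -1.0]]
force: [-0.2, 0.7, -0.0]
opening: 0.627
grasp_force: 0.0
time_s: 40.7
position: [0.4884, 0.2293, 0.1564]
tcp_rot: [[0.927, 0.375, -0.0], [0.375, -0.927, -0.0], [-0.0, 0.0, -1.0]]
force: [-0.5, -0.4, -0.6]
opening: 0.133
grasp_force: 30.0
```

```bash
python3 -m pendant '[[0,0.06,0,0,0,0,1],[0,0.13,0,0,0,0,1],[0,0.2,0,0,0,0,1],[0,0.27,0,0,0,0,1],[0,0.34,0,0,0,0,1],[0,0.41,0,0,0,0,1],[0,0.46,0,0,0,0,1],[0,0.48,0,0,0,0,1]]'; python3 -m pendant '[[0,0.01,0,0,0,0,1],[0,0.015,0,0,0,0,1],[0,0.015,0,0,0,0,1]]'
```

```text
time_s: 41.5
position: [0.5251, 0.139, 0.1564]
tcp_rot: [[0.928, 0.374, 0.0], [0.374, -0.928, -0.0], [0.0, 0.0, -1.0]]
force: [0.8, 2.3, -1.7]
opening: 0.134
grasp_force: 30.0
time_s: 41.8
position: [0.5257, 0.1376, 0.1564]
tcp_rot: [[0.927, 0.376, 0.001], [0.376, -0.927, -0.0], [0.0, 0.001, -1.0]]
force: [2.4, 1.0, -3.1]
opening: 0.135
grasp_force: 30.0
```

```bash
python3 -m pendant '[[0,0.01,0,0,0,0,1],[0,0.015,0,0,0,0,1],[0,0.015,0,0,0,0,1],[0,0.015,0,0,0,0,1]]'
```

```text
time_s: 42.2
position: [0.5262, 0.1364, 0.1564]
tcp_rot: [[0.927, 0.375, -0.001], [0.375, -0.927, 0.002], [0.0, -0.002, -1.0]]
force: [0.5, 7.4, -2.1]
opening: 0.133
grasp_force: 30.0
```

```bash
python3 -m pendant '[[0,0.01,0,0,0,0,1],[0,0.01,0,0,0,0,1],[0,0.01,0,0,0,0,1]]'; python3 -m pendant '[[0,0.01,0,0,0,0,1],[0,0.01,0,0,0,0,1],[0,0.01,0,0,0,0,1]]'
```

```text
time_s: 42.5
position: [0.5263, 0.136, 0.1564]
tcp_rot: [[0.927, 0.374, -0.002], [0.374, -0.927, 0.005], [0.0, -0.005, -1.0]]
force: [-0.2, 14.8, -1.9]
opening: 0.137
grasp_force: 30.0
time_s: 42.8
position: [0.5264, 0.1357, 0.1564]
tcp_rot: [[0.928, 0.373, -0.003], [0.373, -0.928, 0.008], [0.0, -0.008, -1.0]]
force: [-1.6, 19.9, 0.8]
opening: 0.138
grasp_force: 30.0
```

```bash
python3 -m pendant '[[0,-0.01,0,0,0,0,1],[0,-0.02,0,0,0,0,1],[0,-0.02,0,0,0,0,-1],[0,-0.02,0,0,0,0,-1],[0,-0.02,0,0,0,0,-1],[0,-0.02,0,0,0,0,-1],[0,-0.02,0,0,0,0,-1],[0,-0.02,0,0,0,0,-1]]'; python3 -m pendant '[[0,0,-0.1,0,0,0,-1],[0,0,-0.3,0,0,0,-1],[-0.1,0,-0.5,0,0,0,-1],[-0.2,0,-0.7,0,0,0,-1],[-0.2,0,-0.7,0,0,0,-1],[-0.2,0,-0.7,0,0,0,-1]]'; python3 -c "
from h import *
p,d,P,K,T=shot('wrist','w10');z=P[...,2]
m=(z>.1)&(z<.112)&(np.hypot(P[...,0]-.5257,P[...,1]-.1361)<.03); c=cv2.minAreaRect((P[m][:,:2]*1000).astype(np.float32)); print('tab',m.sum(),c, np.hypot(*(np.array(c[0])-A*1000)))
pack(.053,.066)
capture('scene');p2=capture('scene')[0]
cv2.imwrite('pics/c10.png',np.hstack([cv2.resize(p[120:300,180:480,::-1],(400,240)),cv2.resize(p2[300:450,160:410,::-1],(400,240))]))"
```

```text
time_s: 43.6
position: [0.5267, 0.1345, 0.1565]
tcp_rot: [[0.927, 0.375, -0.0], [0.375, -0.927, -0.0], [-0.0, 0.0, -1.0]]
force: [-0.7, 0.1, 0.4]
opening: 0.598
grasp_force: 0.0
time_s: 44.2
position: [0.4897, 0.1196, 0.2974]
tcp_rot: [[0.927, 0.375, 0.003], [0.375, -0.927, 0.0], [0.003, 0.001, -1.0]]
force: [-0.6, 0.7, -0.9]
opening: 0.995
grasp_force: 0.0
tab 423 ((525.6962280273438, 136.29620361328125), (25.048736572265625, 10.944703102111816), 22.177677154541016) 38.17707588172005
pack 630 off [ 2.3 -1.7] 24.377832412719727 z pct [0.0589 0.0605 0.0612]
tilt [-0.042  0.018] rim z 0.0568
```

View pics/c10.png

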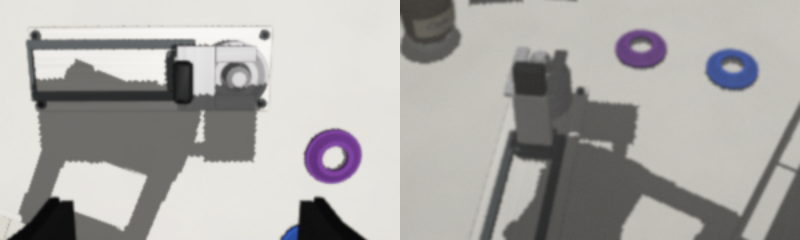

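The picture shows the fork round the arbor at about (240, 75) in the left crop, and the tab measures 38.2 mm from the arbor's axis, which is the shut position. The pack is in place under the fork and the gripper is clear, so I am handing in.

```bash
python3 -c "
from rig import bot
print(bot.hand_in())"
```

```text
the job is handed in; nothing more can be done
None
```

I stacked the four washers found in the scene (two bowls, two domes) on the arbor as bowl, dome, bowl, dome, slid the retainer fully home, let go and handed the job in at about 44 s; the hand-in gave no verdict.

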